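# Level the proud post on a violin repair bed

## Task

One of the six cork-capped posts on the violin-shaped repair bed stands a few millimetres higher than the other five. Take the push stick from its block, first touch its tip gently on the posts to find the high one, then ease that post down until it is level with the rest, using only the stick on the posts and without pushing any post below the level. Then put the stick back upright in its block, fully home, and let go; leave the other things on the bench alone.

Things in the scene. Friction and masses are not known exactly. Their poses are not given: they have to be found in the camera images.
- base: Plywood base board of the repair bed, 150 x 330 x 18 mm, fixed to the bench. Origin: centre of its underside; y runs along the violin's length to the narrower end. Three threaded rods (tops 90 mm above the bench) carry the violin-shaped bed, 356 x 208 x 18 mm, right above, same centre and yaw. Nuts set the bed's height for each job: its top face is 60 to 74 mm above the bench, not measured.
- place0 (a point): Point at bench height straight below one of the six upright posts, at (-45, 100) mm in the base frame. Each post: 14 mm metal stem in a 25 mm brass ferrule, flat cork cap 22 mm across. Caps of level posts are 40 mm above the bed's top face (equal to within 0.5 mm), so 100 to 114 mm above the bench, unmeasured. One post, in a different place each time, stands 3.5 to 5 mm higher.
- place1 (a point): The same below another post, at (45, 100) mm in the base frame.
- place2 (a point): The same below another post, at (-36, 8) mm in the base frame.
- place3 (a point): The same below another post, at (36, 8) mm in the base frame.
- place4 (a point): The same below another post, at (-62, -85) mm in the base frame.
- place5 (a point): The same below another post, at (62, -85) mm in the base frame.
- stick: Push stick, 128 mm, 140 g: brass rod 10 mm across, 60 mm long, flat end; then a brass collar 30 mm across (60 to 68 mm from the rod's end); then a square beech handle, 22 x 22 mm (68 to 128 mm). Origin: centre of the rod's flat end; z points along the stick to the handle, x and y square to the handle's faces. Starts upright in its stand, collar resting on it.
- stand: Dark wooden block that holds the push stick, 62 x 62 x 75 mm, fixed to the bench; a 17 mm hole runs straight down through its centre. Origin: centre of its underside. The stick is home when its rod is in the hole and its collar rests on the top face (rod's end 15 mm above the bench).
- post_a (a joint): How far the proud post stands above (+) or below (-) the common level, m; which place it has is not told. Posts are held by friction alone: pressed straight down with less than about 14 N they stay, at about 16 N they slide down and stay where left. A post pushed below the level spoils the setting.
- post_b (a joint): The same for one of the five posts that are level at the start (place not told; all posts look alike).
- post_c (a joint): The same for one of the five posts that are level at the start (place not told; all posts look alike).
- post_d (a joint): The same for one of the five posts that are level at the start (place not told; all posts look alike).
- post_e (a joint): The same for one of the five posts that are level at the start (place not told; all posts look alike).
- post_f (a joint): The same for one of the five posts that are level at the start (place not told; all posts look alike).
- glue: White glue bottle with an orange cap, 58 mm across, 165 mm tall, standing loose on the bench. Origin: centre of its foot. To be left alone.
- thumb_plane: Small brass thumb plane, 50 x 21 x 28 mm, loose. Origin: centre of its sole. To be left alone.
- nippers: End nippers with black handles, about 110 x 45 x 13 mm, lying loose. Origin: near the middle, at bench level. To be left alone.
- pencil: Blue pencil, 172 mm long, lying loose on the robot's side of the bed. Origin: mid-shaft, underneath. To be left alone.
- bridge_blank: Small pale maple violin bridge, 32 x 40 x 6 mm, lying flat and loose. Origin: about its centre, underneath. To be left alone.
Things that resemble listed ones, but are neither listed nor needed, are in the scene too. Of the things that look like the stick, the smaller one is meant. Leave any turquoise look-alike of the stand alone.

How it is judged:
On the way, in this order (a step that is already met when the one before it is completed fails the run):
1. the push stick is out of its stand (z of stick in the frame of stand above 0.08 m), for 0.1 s.
2. the stick's tip has touched at least one of the level posts, while the proud post is still high ((contact force between stick and post_b above 0.5 N or contact force between stick and post_c above 0.5 N or contact force between stick and post_d above 0.5 N or contact force between stick and post_e above 0.5 N or contact force between stick and post_f above 0.5 N)), for 0.02 s.
3. with the stick out, the proud post has been brought level with the others (within 1.5 mm) (distance between stick and stand above 0.08 m and value of joint post_a between -0.0015 and 0.0015 m and value of joint post_b between -0.0015 and 0.0015 m and value of joint post_c between -0.0015 and 0.0015 m and value of joint post_d between -0.0015 and 0.0015 m and value of joint post_e between -0.0015 and 0.0015 m and value of joint post_f between -0.0015 and 0.0015 m), for 0.2 s.
At the end, for the whole second after the job is handed in: All six posts stand within 1.5 mm of the common level; the push stick is upright (within 0.08 rad) in the hole of its stand, its collar resting on the stand (within 4 mm in height, 5 mm sideways), released and at rest; no bystander has moved by more than 15 mm (value of joint post_a between -0.0015 and 0.0015 m and value of joint post_b between -0.0015 and 0.0015 m and value of joint post_c between -0.0015 and 0.0015 m and value of joint post_d between -0.0015 and 0.0015 m and value of joint post_e between -0.0015 and 0.0015 m and value of joint post_f between -0.0015 and 0.0015 m and x of stick in the frame of stand between -0.005 and 0.005 m and y of stick in the frame of stand between -0.005 and 0.005 m and z of stick in the frame of stand between 0.011 and 0.019 m and angle between stick's own z axis and vertical below 0.08 rad and linear speed of stick below 0.02 m/s and distance of each of glue, thumb_plane, nippers, pencil, bridge_blank from where it was at the start of the episode below 0.015 m); the robot touches nothing.
It fails at once if a post is pushed more than 1.5 mm below the common level (value of joint any of post_a, post_b, post_c, post_d, post_e, post_f below -0.0015 m).
It fails at once if anything but the stick presses on a post, or the stick presses harder than 30 N (contact force between any of the arm, the fingers and post_a above 1 N or contact force between any of the arm, the fingers and post_b above 1 N or contact force between any of the arm, the fingers and post_c above 1 N or contact force between any of the arm, the fingers and post_d above 1 N or contact force between any of the arm, the fingers and post_e above 1 N or contact force between any of the arm, the fingers and post_f above 1 N or contact force between stick and post_a above 30 N or contact force between stick and post_b above 30 N or contact force between stick and post_c above 30 N or contact force between stick and post_d above 30 N or contact force between stick and post_e above 30 N or contact force between stick and post_f above 30 N).
It fails at once if a bystander (glue bottle, thumb plane, nippers, pencil or bridge) is moved more than 15 mm (distance of any of glue, thumb_plane, nippers, pencil, bridge_blank from where it was at the start of the episode above 0.015 m).
It also fails if it takes over 72 s, if anything falls off the work surface, if the arm or the gripper's body presses on something with over 40 N, if the wrist force passes 120 N, or if a joint passes its speed limit or range.

## Robot

A 6-joint arm with a two-finger parallel gripper is mounted at the origin on the work surface. World frame = base frame: x ahead of the robot, y to its left, z up, the work surface at z = 0. Lengths are in m, angles in rad, forces in N, time in s.
With the tool pointing down it reaches from about 0.4 to 0.925 m from the base axis. Payload 3.4 kg.
Tool frame: the origin (TCP) lies on the front face of the gripper's body, between the roots of the fingers; the fingertips stand 73 mm ahead of it and the grasp point (between the pads) lies 54 mm ahead of it (tcp_to_tips is the distance from the TCP to the fingertips, in m); z points along the fingers, y is the line along which they close (so a half turn about z gives the same grasp; the last joint's range is limited). The gripper opens to 85 mm and grips with 20 to 120 N. Pads are 22 mm wide; open, the fingers measure 114 mm over their backs; the gripper's body (76 mm by 85 mm) begins 54 mm behind the grasp point. The pads swing forward as they close: fully open they stand 13 mm farther back than shut.
Start: joints at [-1.403, 0.307, 1.506, -0, 1.328, -0.073], TCP at [0.137, -0.558, 0.304] pointing down, gripper open.
Joint ranges: [-3.12, 3.12], [-1.05, 2.28], [0.14, 2.33], [-1.42, 4.57], [0.1, 2.73], [-2.68, 2.68]. Speed limits (rad/s): [2.57, 2.57, 3.14, 3.14, 3.14, 3.14].

## Interface

Orientations are given as a unit quaternion [w, x, y, z].
In Python, from cell import * gives the robot as it stands. The module is installed in compiled form; this text tells all that it offers. Calls block until the motion is done:
- movep(position, orientation): joint-space move of the TCP to a pose.
- movel(position, ori=None, feed=0.15, until_force=None): straight line of the TCP; ori=None keeps the orientation; feed is the mean speed in m/s. With until_force (N) it stops when the force on the tool has changed by that much, and returns True; else False.
- movej(angles): joint-space move.
- command_gripper(opening, newtons=None): finger opening in m; newtons is the grip in N (None keeps the last); returns when the fingers have stopped.
- pause(seconds).
- solve_ik(position, orientation): joint angles nearest the present ones, or None.
- get_image(name): name is "scene" or "top"; returns a dict with "image" (420x560x3 uint8, red, green, blue), "K" (3x3 intrinsics, pixels), "camera_from_world" (4x4, takes a point from world to camera coordinates). Camera axes: x right, y down, z forward; pixel columns grow to the right and rows downward; lengths in m; the calibration is good to about 2 mm. A picture is of the moment at which its call begins. There is no depth.
A pose or a line that the arm cannot do raises PlanningError and nothing moves.
- sign_off(): hands the job in; it is judged then, once.
Readings, each from a call of its own:
- get_time(): time.
- get_q(): joint angles.
- get_qvel(): joint speeds.
- get_joint_torque(): joint torques, N m.
- get_ee_pos(): TCP position.
- get_tool_rot(): TCP orientation.
- get_contact_force(): force on the tool from outside, world axes, zero at the start.
- get_wrist_torque(): the same for the moment, N m.
- get_opening(): finger opening in m.
- get_grasp_force(): force on a finger pad.
Only numpy, scipy, OpenCV 4.12 (cv2) and the standard library are available. Lean on these libraries where they do the work, as an engineer would, in place of code of your own. Each camera call takes 0.05 s, during which the arm holds its last target. There are 200 camera calls.

## Working session

There is one attempt and no reset: what is moved stays moved. The work goes in short steps, each a Python script; the robot and the scene stay as the last script left them, time stands still between calls to the robot, and variables do not carry over. Pictures are saved under pics/ and viewed, at most 10 in all, crops included, and the job is handed in when it is done.

```bash
mkdir -p pics; ls
python3 - <<'E'
from cell import *
import cv2,pickle
d={n:get_image(n) for n in("scene","top")}
pickle.dump(d,open("im.pkl","wb"))
for n in d:
    cv2.imwrite(f"pics/{n}0.png",d[n]["image"][:,:,::-1]); print(n,d[n]["K"].tolist(),d[n]["camera_from_world"].round(4).tolist())
print(get_time(),get_tool_rot(),get_opening())
E
```

```text
pics
scene [[418.0952982517332, 0.0, 277.3823611068385], [0.0, 418.0952982517332, 210.0519930025073], [0.0, 0.0, 1.0]] [[0.7912, 0.6114, 0.0154, -0.3647], [0.5025, -0.6355, -0.5862, -0.1847], [-0.3486, 0.4715, -0.81, 1.1058], [0.0, 0.0, 0.0, 1.0]]
top [[453.26457554858274, 0.0, 281.4182065782185], [0.0, 453.26457554858274, 210.20163166911723], [0.0, 0.0, 1.0]] [[0.0038, -1.0, -0.0086, -0.0038], [-0.9967, -0.0031, -0.0812, 0.4528], [0.0812, 0.0089, -0.9967, 1.2739], [0.0, 0.0, 0.0, 1.0]]
0.1 [-9.38573489e-04  9.92761115e-01  1.20101982e-01 -4.46784739e-05] 0.08557326441559363
```

View pics/scene0.png

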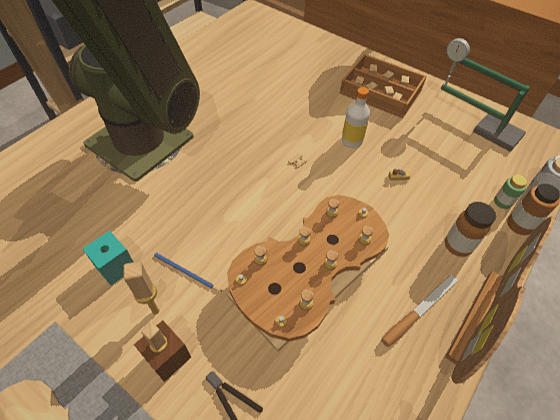

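View pics/top0.png

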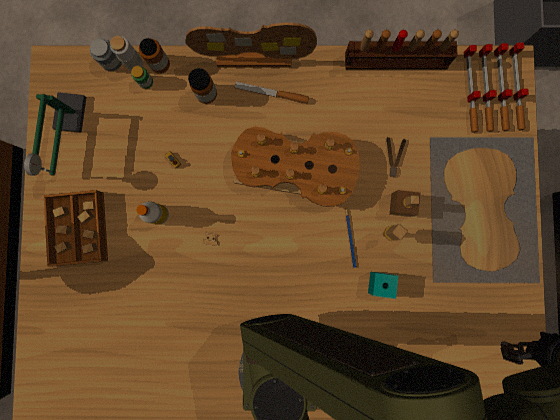

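Run:
```python
import cv2,pickle,numpy as np
d=pickle.load(open("im.pkl","rb"))
s=d["scene"]["image"][:,:,::-1];t=d["top"]["image"][:,:,::-1]
g=lambda im:np.clip(255*(im/255.)**.6,0,255).astype(np.uint8)
cv2.imwrite("pics/c1.png",np.hstack([cv2.resize(s[185:355,220:400],None,fx=3,fy=3,interpolation=2)[:510],cv2.resize(s[225:395,80:200],None,fx=2,fy=2,interpolation=2)[:,:].copy() if 0 else cv2.copyMakeBorder(cv2.resize(s[225:395,85:205],None,fx=2,fy=2,interpolation=2),0,170,0,0,0)]))
cv2.imwrite("pics/c2.png",cv2.resize(g(t[115:305,225:440]),None,fx=3.7,fy=3.15,interpolation=2)[:600,:800] if 0 else cv2.resize(g(t[115:302,228:428]),None,fx=3.2*1.25,fy=3.2,interpolation=2))
```

```text
(no output)
```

View pics/c1.png

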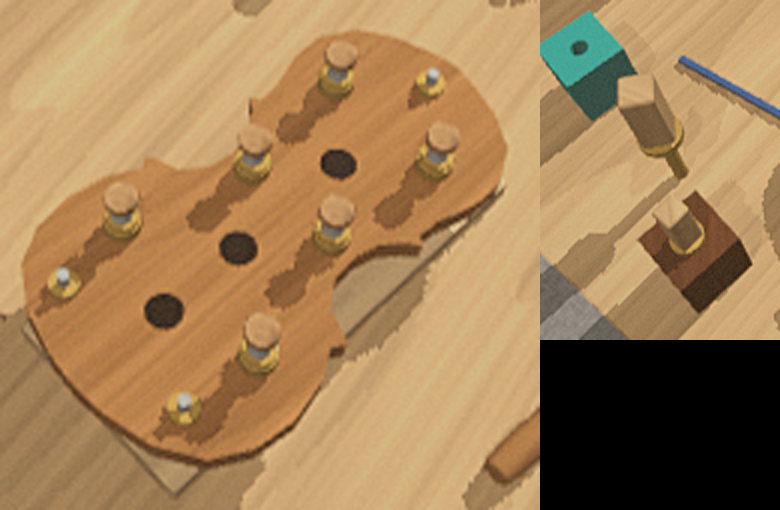

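View pics/c2.png

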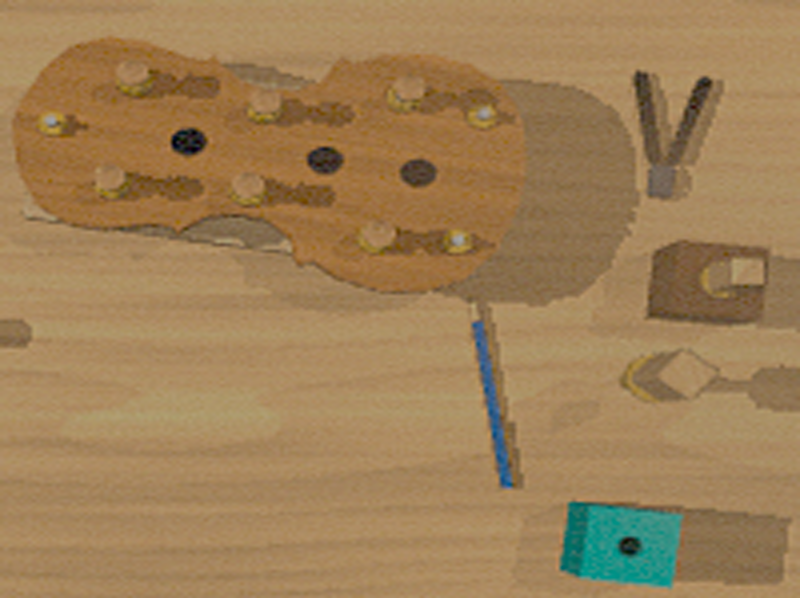

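Scene crop (÷3 + (220,185)) gives the cap centres at (333.7,202), (367.3,229.7), (304.7,230.3), (332,254.7), (260.7,249.7) and (307.7,294.7), which are places 0–5. In the top view the narrow end is to the left. The smaller stick is in the dark stand, at about (414.8,199.7) in top, and the large look-alike is at about (400,232).

```bash
cat > geo.py <<'E'
import numpy as np,pickle
from scipy.optimize import least_squares
d=pickle.load(open("im.pkl","rb"))
def proj(n,P):
    M=d[n]["camera_from_world"];P=np.atleast_2d(P)@M[:3,:3].T+M[:3,3]
    p=P@d[n]["K"].T;return p[:,:2]/p[:,2:]
def ray(n,uv):
    M=d[n]["camera_from_world"];R=M[:3,:3];v=R.T@np.linalg.solve(d[n]["K"],[*uv,1]);return -R.T@M[:3,3],v
def onz(n,uv,z):
    c,v=ray(n,uv);return c+v*(z-c[2])/v[2]
def tri(us,ut):
    f=lambda p:np.r_[proj("scene",p)[0]-us,proj("top",p)[0]-ut]
    r=least_squares(f,[.5,0,.1]);return r.x,r.fun
E
python3 - <<'E'
from geo import *
import cv2
L=np.array([[-45,100],[45,100],[-36,8],[36,8],[-62,-85],[62,-85]])/1e3
S=np.array([[333.7,202],[367.3,229.7],[304.7,230.3],[332,254.7],[260.7,249.7],[307.7,294.7]])
T=np.array([[255.2,171.2],[261.5,138.1],[290,172.5],[294,147.2],[322.3,187.8],[330,142.5]])
def f(p):
    c,s=np.cos(p[2]),np.sin(p[2]);W=L@np.array([[c,s],[-s,c]])+p[:2]
    P=np.c_[W,np.full(6,p[3])];return np.r_[proj("scene",P)-S,proj("top",P)-T].ravel()
r=least_squares(f,[.5,0,0,.11]);print(r.x,r.fun.round(1).reshape(-1,2).tolist())
print("look",tri([135,271],[400.5,231.6]));print("stick",tri([152,330],[414.75,199.7]))
s=d["scene"]["image"][:,:,::-1];t=d["top"]["image"][:,:,::-1]
t=np.clip(255*(t/255.)**.6,0,255).astype(np.uint8)
a=cv2.resize(s[315:380,130:195],None,fx=6,fy=6,interpolation=2);b=cv2.resize(t[185:220,385:430],None,fx=8,fy=8,interpolation=2)
b=cv2.copyMakeBorder(b,0,390-280,0,0,0);cv2.imwrite("pics/c3.png",np.hstack([a,b]))
E
```

```text
[ 0.57949903 -0.03815925 -0.16063556  0.11101271] [[-0.4, 0.3], [0.0, -0.3], [0.1, 0.2], [0.1, -0.5], [-0.4, 0.3], [-0.5, 0.3], [-0.2, -0.6], [-0.8, -0.3], [-0.4, 0.3], [-0.0, -0.7], [0.3, 0.2], [-0.1, 0.1]]
look (array([ 0.38938474, -0.29876799,  0.17053727]), array([-0.80140272,  0.11158585, -1.05066481, -0.70226969]))
stick (array([ 0.47235474, -0.34586131,  0.13904328]), array([-0.46273325,  0.06334159, -0.6419725 , -0.44287808]))
```

View pics/c3.png

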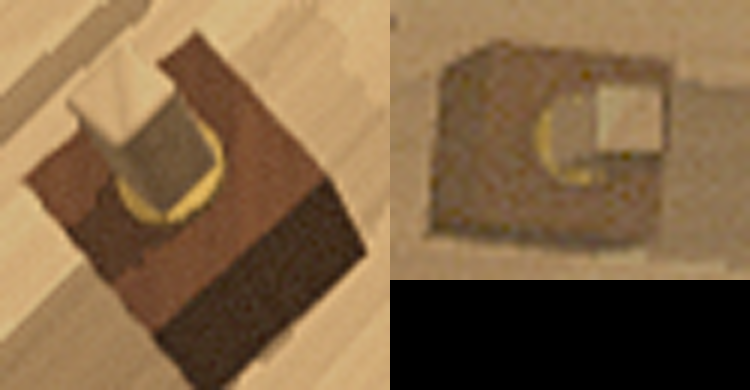

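```bash
cat > rob.py <<'E'
from cell import *
import numpy as np
from geo import *
def quat(yaw):  # tool down, tool y along world -y rotated by yaw
    return [0,np.cos(yaw/2),np.sin(yaw/2),0]
E
python3 - <<'E'
from rob import *
p,e=tri([150.5,331.2],[414.9,200]);print("top",p,e)
print(onz("scene",[150.5,331.2],.143),onz("top",[414.9,200],.143))
a=lambda c,n,z,k,o:[onz(n,np.array(q)/k+o,z)[:2] for q in c]
for nm,c in (("h",a([(68,100),(122,48),(178,95),(125,143)],"scene",.143,6,(130,315))),("st",a([(25,180),(198,33),(328,180),(155,330)],"scene",.075,6,(130,315))),("htop",a([(598-390,87),(660-390,87),(660-390,152),(598-390,152)],"top",.143,8,(385,185)))):
    c=np.array(c);print(nm,c.mean(0),[(np.linalg.norm(v).round(4),np.degrees(np.arctan2(v[1],v[0])).round(1)) for v in np.roll(c,-1,0)-c])
for yaw in(0,-.1):print(solve_ik([.472,-.346,.3],quat(yaw)))
print(get_contact_force())
E
```

```text
top [ 0.4711006  -0.3480436   0.13643762] [-0.15972715  0.02192017 -0.22202206 -0.15245029]
[ 0.47422707 -0.34854179  0.143     ] [ 0.47001663 -0.34673007  0.143     ]
h [ 0.47408674 -0.34832101] [(np.float64(0.0183), np.float64(88.4)), (np.float64(0.0212), np.float64(0.9)), (np.float64(0.0173), np.float64(-94.5)), (np.float64(0.0204), np.float64(-176.1))]
st [ 0.47340199 -0.3481587 ] [(np.float64(0.0607), np.float64(83.7)), (np.float64(0.0616), np.float64(-6.9)), (np.float64(0.0592), np.float64(-97.7)), (np.float64(0.0602), np.float64(174.6))]
htop [ 0.4701858  -0.34666855] [(np.float64(0.0199), np.float64(-89.8)), (np.float64(0.021), np.float64(178.8)), (np.float64(0.0199), np.float64(90.2)), (np.float64(0.021), np.float64(-1.1))]
[-7.04735534e-01  3.23905556e-01  1.49055094e+00 -4.44089210e-16
  1.32713616e+00  8.66060793e-01]
[-7.04735534e-01  3.23905556e-01  1.49055094e+00 -4.44089210e-16
  1.32713616e+00  9.66060793e-01]
[-0.82551038  0.64821103 -0.32411512]
```

Run:
```python
from rob import *
import cv2
q=quat(-.01);x,y=.4720,-.3477
movep([x,y,.26],q)
movel([x,y,.169],feed=.1)
command_gripper(0.01,70)
print(get_opening(),get_grasp_force(),get_ee_pos(),get_contact_force(),get_time())
movel([x,y,.300],feed=.1)
print(get_opening(),get_ee_pos(),get_contact_force(),get_time())
i=get_image("scene");s=i["image"][:,:,::-1];t=get_image("top")["image"][:,:,::-1]
cv2.imwrite("pics/g1.png",np.hstack([cv2.resize(s[220:400,60:240],None,fx=2.2,fy=2.2),cv2.resize(t[140:320,330:510],None,fx=2.2,fy=2.2)]))
```

```text
0.021375259887045736 68.67223620414734 [ 0.4721942  -0.34790337  0.1693571 ] [-0.43269915 -0.2853439   1.80751719] 3.2333
0.0210665317086812 [ 0.47169003 -0.34744452  0.29917035] [ 0.30040936  0.3863581  -1.56052488] 4.6917
```

View pics/g1.png

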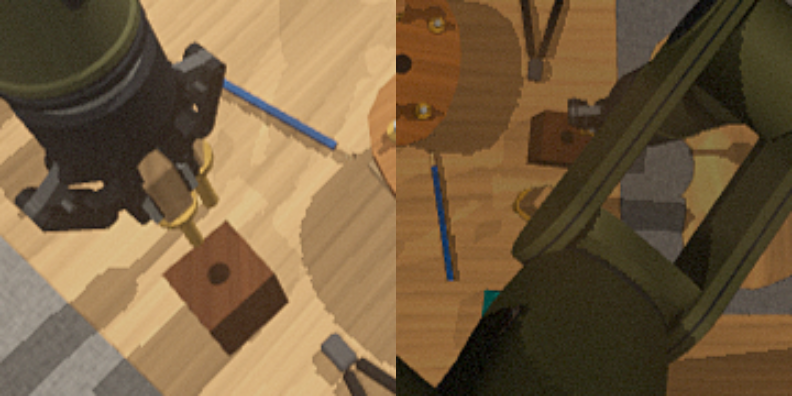

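The stick is held and clear of the hole, which shows at about (159,344) in the scene image. Next I probe the posts.

```bash
cat >> rob.py <<'E'
Lp=np.array([[-45,100],[45,100],[-36,8],[36,8],[-62,-85],[62,-85]])/1e3
B=[.57950,-.03816,-.16064]
c,s=np.cos(B[2]),np.sin(B[2]);W=Lp@np.array([[c,s],[-s,c]])+B[:2]
def probe(k,zs=.279,zmin=.25,feed=.015,N=4):
    x,y=W[k];p=get_ee_pos()
    if np.hypot(p[0]-x,p[1]-y)>.01: movel([x,y,max(zs,p[2])],feed=.2)
    movel([x,y,zs],feed=.1); pause(.1)
    f0=get_contact_force()[2]
    h=movel([x,y,zmin],feed=feed,until_force=N); z=get_ee_pos()[2]; f=get_contact_force()[2]-f0
    pause(.1);z2=get_ee_pos()[2];f2=get_contact_force()[2]-f0
    movel([x,y,zs],feed=.1)
    print(k,h,round(z,5),round(f,1),round(z2,5),round(f2,1),round(get_time(),2)); return z2
E
python3 - <<'E'
from rob import *
probe(4)
E
```

```text
4 True 0.26727 4.1 0.26723 6.1 7.92
```

Run:
```python
from rob import *
for k in(2,0,1,3,5): probe(k,zs=.278)
```

```text
2 True 0.26738 5.6 0.26736 7.6 10.18
0 True 0.26743 6.4 0.26745 8.0 12.42
1 True 0.2674 5.9 0.26739 7.0 14.64
3 True 0.26746 6.2 0.26752 6.6 16.88
5 True 0.2715 7.2 0.27149 7.0 18.96
```

Run:
```python
from rob import *
x,y=W[5]; f0=get_contact_force()[2]; zc=.2720
movel([x,y,zc],feed=.03)
while zc>.262:
    zc-=.0005; movel([x,y,zc],feed=.004); pause(.05)
    z=get_ee_pos()[2]; f=get_contact_force()[2]-f0
    print(round(zc,4),round(z,5),round(f,1))
    if z<.2682 or f>24: break
movel([x,y,.278],feed=.05)
probe(5,zs=.278)
```

```text
0.2715 0.27129 1.9
0.271 0.27126 4.7
0.2705 0.27123 7.7
0.27 0.27119 9.8
0.2695 0.27121 12.3
0.269 0.27117 14.3
0.2685 0.27099 14.9
0.268 0.27069 16.4
0.2675 0.27021 16.4
0.267 0.26978 17.0
0.2665 0.26931 17.0
0.266 0.2688 16.3
0.2655 0.26827 15.7
0.265 0.26779 16.9
5 True 0.26776 6.5 0.26775 7.1 25.88
```

Run:
```python
from rob import *
import cv2
probe(3,zs=.278); probe(4,zs=.278)
x,y=.4720,-.3477
movel([*W[4],.300],feed=.15)
movel([x,y,.300],feed=.2)
print(get_ee_pos())
i=get_image("scene");s=i["image"][:,:,::-1]
cv2.imwrite("pics/g2.png",cv2.resize(s[260:380,90:220],None,fx=5,fy=5,interpolation=2))
```

```text
3 True 0.26738 4.6 0.26736 6.1 28.14
4 True 0.26709 5.8 0.26708 6.3 30.6
[ 0.47204495 -0.34656431  0.29987365]
```

View pics/g2.png

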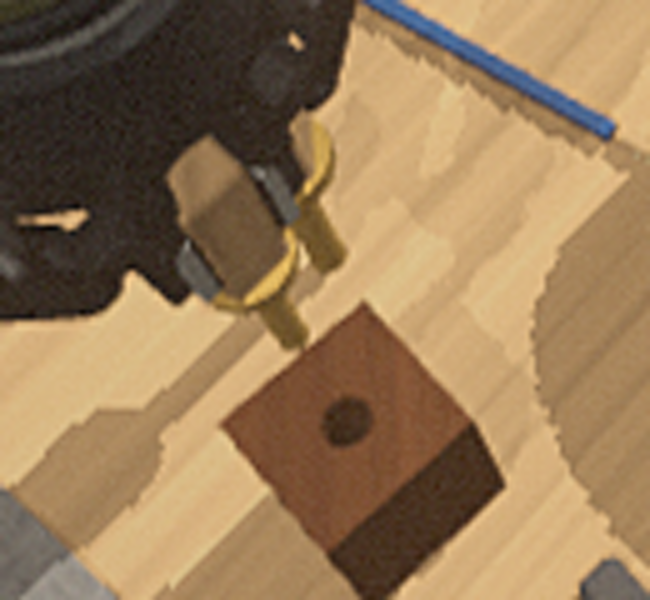

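Scene view: the rod tip is at about (149.2,328.8) and the hole centre at about (159.6,344.2). I compare them in the same camera before inserting.

Run:
```python
from rob import *
print("tip",onz("scene",[149.2,328.6],.1455),"hole",onz("scene",[159.6,344.2],.075))
x,y=.4720,-.3477
movel([x,y,.300],feed=.05); pause(.2); print(get_ee_pos())
movel([x,y,.235],feed=.08)
h=movel([x,y,.205],feed=.03,until_force=8); print(h,get_ee_pos(),get_contact_force())
if not h:
    h=movel([x,y,.166],feed=.03,until_force=8); print(h,get_ee_pos(),get_contact_force())
print(get_time())
```

```text
tip [ 0.47059643 -0.34720067  0.1455    ] hole [ 0.47291925 -0.34745737  0.075     ]
[ 0.47209399 -0.34751835  0.30006891]
False [ 0.47198325 -0.34772707  0.20510985] [-0.34526025 -0.79607504 -1.30415921]
True [ 0.47197631 -0.34767028  0.16954443] [-0.70714118 -0.84861894  4.44686412]
35.9333
```

Contact came at TCP z = 0.1695, which is the home height. I release and check.

Run:
```python
from rob import *
import cv2
command_gripper(.05); pause(.3)
command_gripper(.085); x,y=.4720,-.3477
movel([x,y,.30],feed=.1); movep([.137,-.558,.304],[0,.9928,.1201,0]); pause(.3)
print(get_contact_force(),get_time())
s=get_image("scene")["image"][:,:,::-1];o=d["scene"]["image"][:,:,::-1]
cv2.imwrite("pics/f.png",np.hstack([cv2.resize(i[225:395,85:405],None,fx=1.25*.99,fy=1.25*2*.99) for i in ()] or [cv2.resize(i[225:395,85:215],None,fx=3,fy=3) for i in(o,s)]))
```

```text
[-0.26671881  0.26681382  0.58733429] 40.3
```

View pics/f.png

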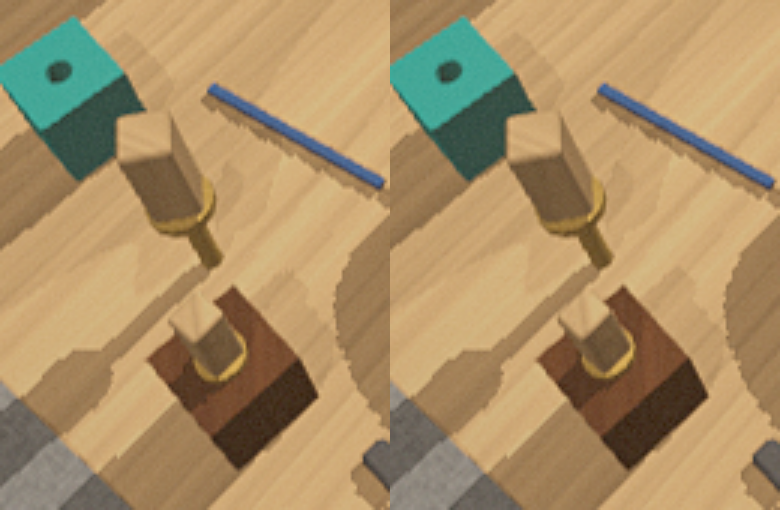

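The before and after crops match: the stick is upright and home in its stand (handle top at about (152,331) scene), and the look-alike and pencil have not moved.

```bash
python3 -c "
from cell import *
print(sign_off(),get_time())"
```

```text
the job is handed in; nothing more can be done
the job is handed in; nothing more can be done
```

The proud post was the one at place5, about 4 mm high; I eased it down to within about 0.4 mm of the level posts, put the stick back home, let go, and handed the job in at about 40 s.

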